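# Press a tea tin through the brewer's spring doors

### The arm

A 6-joint arm with a two-finger parallel gripper is mounted at the origin on the work surface. World frame = base frame: x ahead of the robot, y to its left, z up, the work surface at z = 0. Lengths are in mm, angles in degrees, forces in N, time in s.
With the tool pointing down it reaches from about 300 to 850 mm from the base axis. Payload 4.2 kg.
Tool frame: the origin (TCP) lies at the centre of the arm's flange, where the gripper is bolted on; the fingertips stand 191 mm ahead of it and the grasp point (between the pads) lies 172 mm ahead of it; z points along the fingers, x is the direction in which the jaws open and shut, and the axes are right-handed (so a half turn about z gives the same grasp; the last joint's range is limited). The gripper opens to 91 mm and grips with 3 to 60 N. Pads are 32 mm wide; open, the fingers measure 118 mm over their backs; the gripper's body (76 mm by 178 mm) begins 60 mm behind the grasp point.
Start: joints at [71.849, 18.312, 89.639, -0, 72.044, -1.146], TCP at [168.162, 549.859, 404.776] pointing down, gripper open.
Joint ranges: [-177.97, 177.97], [-48.28, 115.42], [12.27, 149.76], [-77.06, 257.06], [2.81, 150.46], [-146.56, 146.56]. Speed limits (degrees/s): [147.25, 147.25, 180, 180, 180, 180].

### API

Orientations are given as [roll, pitch, yaw] about the fixed x, y, z axes, in that order (R = Rz(yaw) Ry(pitch) Rx(roll)).
In Python, from workcell import telemetry, imaging, env gives the robot as it stands. The module is installed in compiled form; this text tells all that it offers.
- The arm moves only by the tool jog_arm, never from a script. Its argument "series" is a list of rows, each a list of 3 entries, a list of its own where there are three numbers: the shift along the world's x, y, z in mm, then the turn, a rotation vector about the world's x, y, z in rad, then the opening, from 0 (shut) to 1 (fully open). In form: [[[x, y, z], [ax, ay, az], jaw], ...]. A call has exactly 5 rows; each row is the pose to reach, as a shift and turn from the pose measured when the call began; what a row does not reach only later rows make up. A row lasts 1/12 s, in which the tool goes at most 41.7 mm and 7.16 degrees, less where a joint would pass 70% of its speed; a pose out of reach is approached as far as the arm can. A call with a gripper value outside its range is refused whole. The fingers move at their own pace and stop on an object; "squeeze" is the grip in N (left out, the last holds). Time passes only in rows, so rows that repeat a pose let the fingers close, or fill a call up. It gives the time, the measured TCP pose, the force and the opening at its end, in the units of the state.
- telemetry.state(): the state, without advancing time (a new reading comes with each control period).
- imaging.grab_frame(name): name is "scene" or "side" or "wrist"; returns a dict with "pixels" (480x640x3 uint8, red, green, blue), "fov_y" (degrees; the focal length in pixels is half the picture's height over the tangent of half this angle, whatever the lens; pixels are square), "cx", "cy" (the principal point, pixels), "R" (3x3) and "t" (3): a world point X has camera coordinates R X + t; the wrist camera has in their place "T_tool_cam" (4x4, takes a point from camera to tool coordinates, whose origin is the TCP and whose axes are the tool frame's). Camera axes: x right, y down, z forward; pixel columns grow to the right and rows downward; lengths in mm; the calibration is good to about 2 mm. The wrist camera is an equidistant fisheye: a pixel r from the principal point sees the ray r / f radians off the axis. A picture is of the moment at which its call begins: read the wrist's pose just before it. There is no depth.
- env.job_done(): hands the job in, once; it reports no verdict.
The state is a dict: "time_s": time; "qpos": joint angles; "qvel": joint speeds; "effort": joint torques, N m; "ee_pos": TCP position; "ee_rot": TCP orientation; "force": force on the tool from outside, world axes, zero at the start; "torque": the same for the moment, N m; "gripper_width": finger opening in mm.
Only numpy, scipy, OpenCV 4.12 (cv2) and the standard library are available. Lean on these libraries where they do the work, as an engineer would, in place of code of your own. Each camera call takes 0.05 s, during which the arm holds its last target.

### The job

Load the green-lidded tin from the drawer organiser into the tea brewer, lid up: set it on the orange spring doors of the tin well and press it down through them until it latches, wherever the latch stands today, feeling your way so that you never press it with more than 20 N in there; then let both doors spring fully shut above it. Leave the other tins, the spoon, the brush, the jar and its cap where they are.

Things in the scene. Friction and masses are not known exactly. Their poses are not given: they have to be found in the camera images.
- tin_c (a point): Centre of the tin to load (half-way up its body, 14 mm above the underside): round steel tin, 44 mm across, 28 mm high, about 70 g, with a GREEN lid that carries a knob in the middle, 14 mm across and 8 mm high (knob top 22 mm above this point). It lies flat, lid up, in any one of the eight places of the organiser. z up.
- mouth (a point): Middle of the tin well's mouth in the brewer's low deck, on the top face of the two shut doors (95 mm above the counter); z up, axes as brewer. The well goes straight down from here, 48 mm wide (x) and 54 mm between the open doors (y). Around the mouth a funnel collar, 66 mm square outside, 58 mm wide inside at the top and 48 mm at the bottom, stands 5 mm above the doors: a tin set down inside it centres itself and rests on the doors.
- door_a (a joint): Spring door on the mouth's -y half (orange, 46 mm by 26 mm, 2.4 mm thick), hinged along the -y edge, springing back to level: 0 rad = shut, +1.5 = hanging down in the well; it also swings up (negative) with fingers drawn out. Both doors bear a resting tin and give way at 2 to 8 N. They lie against whatever is between them and shut once it is out of the way (a tin's top 29 mm or more down, fingers out).
- door_b (a joint): The same door on the +y half, hinged along the +y edge; 0 rad = shut, +1.5 = hanging down.
- home_high (a point): Tin's centre when latched at the highest home place, 43 mm below the mouth. A sprung lifter plate meets the tin 24 mm below the mouth and pushes back with 3 N, rising to 8 N. Two sprung pawls yield to its side (some 1 to 4 N more) and snap over its top edge when that is pushed 29 to 42 mm below the mouth: they sit on a braked carriage that parks at another height each time, not measured.
- home_low (a point): Tin's centre when latched at the lowest home place, 56 mm below the mouth. Not latched, the tin is lifted back up between the doors as soon as it is let go. 2 mm below the snap the tin meets a rubber stop (20 N per mm, solid after 2 mm). Getting in takes up to about 10 N in all; the thin tin dents if pressed with more than 20 N in the well.
- brewer: Tea brewer (fixed on the counter): origin on the counter straight below the mouth, z up. The white deck box round the well is 112 mm wide (x), y -60 to 100 mm, and 96 mm high, its collar 100 mm. Behind it, y 100 to 275 mm, stands the grey tower, 270 mm high, 124 mm wide, with brew head, drip tray and cup on its +x side (to x 166 mm).
- organiser: Drawer organiser of white plastic (fixed), walls 26 mm high, walls and floor 3 mm thick. Origin on the counter under the middle of the tin compartment, 200 mm (x) by 190 mm (y) inside. Eight tins lie in two rows along x, 48 mm apart in a row, the rows at y +40 and -40 mm: 36 mm free between rows, 33 mm to the walls, so fingers fit only on a tin's +y and -y sides.
- side_tray (a point): Floor of the organiser's side compartment (77 mm wide, next to the tins on the -y side), where the spoon and brush lie. Axes as the organiser.
- jar: Open clear glass jar, 66 mm across, 92 mm high, on the counter on the +x side of the brewer's deck box; origin at its underside. Leave alone.
- cap: The jar's brass-coloured twist cap, 62 mm across, 16 mm high, lying beside the jar; origin at its underside. Leave alone.
- spoon: Steel tea spoon, 136 mm long, lying in the organiser's side compartment. Leave alone.
- brush: Blue brush with hard silicone bristles, 165 mm long, lying in the organiser's side compartment. Leave alone.
- tin2: Another tin, same size and shape, steel lid, in the organiser; origin at the middle of its underside. Leave in place.
- tin3: Another tin, same size and shape, brass lid, in the organiser; origin at the middle of its underside. Leave in place.
- tin4: Another tin, same size and shape, steel lid, in the organiser; origin at the middle of its underside. Leave in place.
- tin5: Another tin, same size and shape, white lid, in the organiser; origin at the middle of its underside. Leave in place.
- tin6: Another tin, same size and shape, brass lid, in the organiser; origin at the middle of its underside. Leave in place.
- tin7: Another tin, same size and shape, steel lid, in the organiser; origin at the middle of its underside. Leave in place.
- tin8: Another tin, same size and shape, white lid, in the organiser; origin at the middle of its underside. Leave in place.
There are look-alikes about, which are no part of the job. Leave any purple or red look-alike of the part that bears tin_c alone.

How it is judged (in metres and radians):
At the end, for the whole second after the job is handed in: The green-lidded tin is latched in the well, at rest and lid up (within 0.1 rad), its centre 41 to 62 mm below the mouth (an unlatched tin is lifted out of that range) and within 6 mm of the well's axis in x and y; both doors are shut (within 0.08 rad of level) (z of tin_c in the frame of mouth between -0.062 and -0.041 m and x of tin_c in the frame of mouth between -0.006 and 0.006 m and y of tin_c in the frame of mouth between -0.006 and 0.006 m and angle between tin_c's own z axis and vertical below 0.1 rad and value of joint door_a between -0.08 and 0.08 rad and value of joint door_b between -0.08 and 0.08 rad and linear speed of tin below 0.02 m/s); the robot touches nothing.
It fails at once if the tin is pressed with more than 20 N in the well (its centre more than 6 mm below the mouth) (x of tin_c in the frame of mouth between -0.03 and 0.03 m and y of tin_c in the frame of mouth between -0.03 and 0.03 m and z of tin_c in the frame of mouth below -0.006 m and contact force between any of the fingers, the arm and tin above 20 N).
It fails at once if the robot presses on the brewer with more than 40 N (contact force between any of the fingers, the arm and brewer above 40 N).
It fails at once if the jar is shifted by more than 15 mm or tipped (distance of jar from where it was at the start of the episode above 0.015 m or angle between jar's own z axis and vertical above 0.2 rad).
It fails at once if the cap, the spoon or the brush is shifted by more than 20 mm (distance of any of cap, spoon, brush from where it was at the start of the episode above 0.02 m).
It fails at once if another tin is shifted by more than 25 mm (distance of any of tin2, tin3, tin4, tin5, tin6, tin7, tin8 from where it was at the start of the episode above 0.025 m).
It also fails if it takes over 48 s, if anything falls off the work surface, if the arm or the gripper's body presses on something with over 40 N, if the wrist force passes 120 N, or if a joint passes its speed limit or range.

## Working session

There is one attempt and no reset: what is moved stays moved. The work goes in short steps, Python scripts to look and compute and a tool call to move; the robot and the scene stay as the last step left them, time stands still between calls to the robot, and variables do not carry over. Pictures are saved under pics/ and viewed, and the job is handed in when it is done.

Besides the shell and the picture viewer there is one more tool, called after ">>>" as a command line: name --argument value ..., lists and objects as JSON in quotes. jog_arm: Moves the arm, as the interface text tells. Its arguments: {"type":"object","properties":{"series":{"type":"array"},"squeeze":{"type":"number"}},"required":["series"]}

```bash
mkdir -p pics; cat > h.py <<'E'
import numpy as np, cv2
from workcell import telemetry, imaging, env
from scipy.spatial.transform import Rotation as Ro
def save(n,im): cv2.imwrite('pics/'+n,im[:,:,::-1])
def ray(fr,u,v):
    f=240/np.tan(np.radians(fr['fov_y'])/2)
    d=np.array([(u-fr['cx'])/f,(v-fr['cy'])/f,1.]); R=np.array(fr['R']);t=np.array(fr['t'])
    return -R.T@t, R.T@d
def onz(fr,u,v,z):
    o,d=ray(fr,u,v); return o+d*(z-o[2])/d[2]
def wray(fr,st,u,v):
    f=240/np.tan(np.radians(fr['fov_y'])/2)
    x=u-fr['cx'];y=v-fr['cy'];r=np.hypot(x,y);th=r/f
    d=np.array([np.sin(th)*x/max(r,1e-9),np.sin(th)*y/max(r,1e-9),np.cos(th)])
    T=np.array(fr['T_tool_cam']);Rt=Ro.from_euler('xyz',st['ee_rot'],degrees=True).as_matrix()
    return Rt@T[:3,3]+np.array(st['ee_pos']), Rt@T[:3,:3]@d
def wonz(fr,st,u,v,z):
    o,d=wray(fr,st,u,v); return o+d*(z-o[2])/d[2]
E
python3 - <<'E'
from h import *
s=telemetry.state();print(s)
for n in ['scene','side','wrist']:
    s=telemetry.state();f=imaging.grab_frame(n);save(n+'0.png',f['pixels']);np.save(n+'0.npy',{**f,'st':s},allow_pickle=True)
    print(n,{k:v for k,v in f.items() if k!='pixels'})
E
```

```text
{'time_s': 0.0, 'qpos': array([ 7.18489485e+01,  1.83528878e+01,  8.97070110e+01,  1.81534146e-03,
        7.20431768e+01, -1.14437895e+00]), 'qvel': array([ 0.01450639,  0.05848966,  0.07217784,  0.09465668, -0.03015816,
        0.07581542]), 'effort': array([ 4.73903549e-05, -4.12448001e+01, -2.31974941e+01,  7.26208510e-02,
        4.54417686e-02, -1.21231406e-04]), 'ee_pos': array([168.10737799, 549.70691561, 403.90337387]), 'ee_rot': array([-1.79996216e+02,  1.03020513e-01,  7.29927696e+01]), 'force': array([0.76208258, 0.2374124 , 0.02038219]), 'torque': array([-0.00560017, -0.01146807, -0.02468692]), 'gripper_width': 91.00553739688063}
scene {'fov_y': 52.99066977284043, 'cx': 318.9142720214877, 'cy': 231.79206124382029, 'R': array([[-0.44790169,  0.89385022,  0.02039243],
       [ 0.5635937 ,  0.29997178, -0.76966166],
       [-0.6940794 , -0.33323972, -0.63812622]]), 't': array([ 284.23587162, -216.65716864, 1269.49771467])}
side {'fov_y': 46.39400940213707, 'cx': 321.8681998602997, 'cy': 236.23336125350812, 'R': array([[ 0.88291832, -0.46927893,  0.01524894],
       [-0.33463176, -0.65170599, -0.68066209],
       [ 0.32935821,  0.59586625, -0.73243879]]), 't': array([-487.82512535,  173.0324599 , 1087.73566332])}
wrist {'fov_y': 65.70646984690485, 'cx': 320.1603929530612, 'cy': 240.2283612409861, 'T_tool_cam': array([[ 9.99999341e-01,  9.59784154e-04,  6.30067261e-04,
         1.94890077e-01],
       [-1.09458238e-03,  9.62605610e-01,  2.70904488e-01,
        -7.74059445e+01],
       [-3.46496445e-04, -2.70904999e-01,  9.62606026e-01,
         2.06126435e+01],
       [ 0.00000000e+00,  0.00000000e+00,  0.00000000e+00,
         1.00000000e+00]])}
```

View pics/scene0.png

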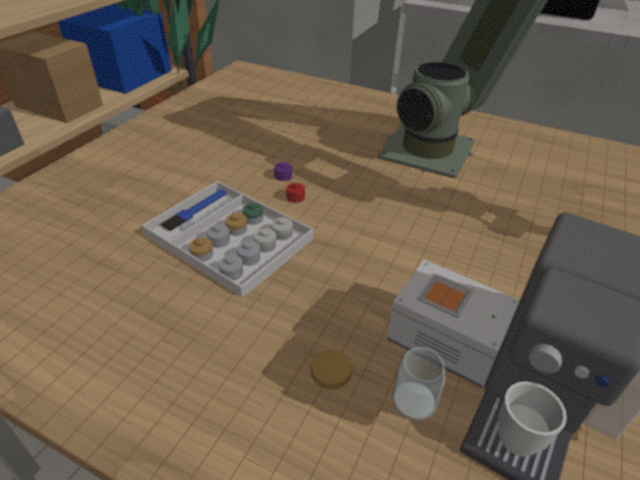

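View pics/side0.png

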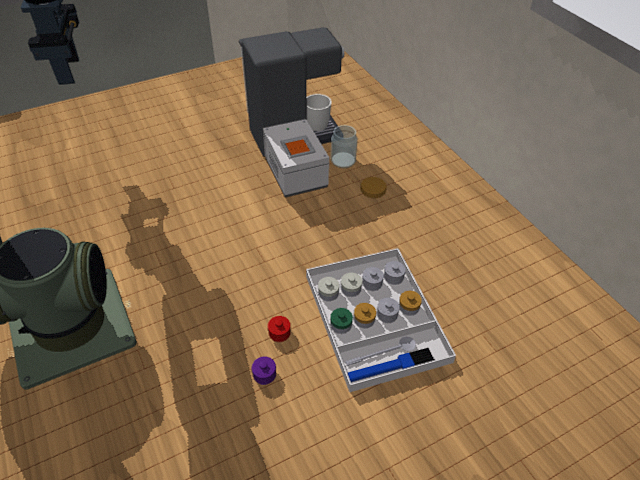

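View pics/wrist0.png

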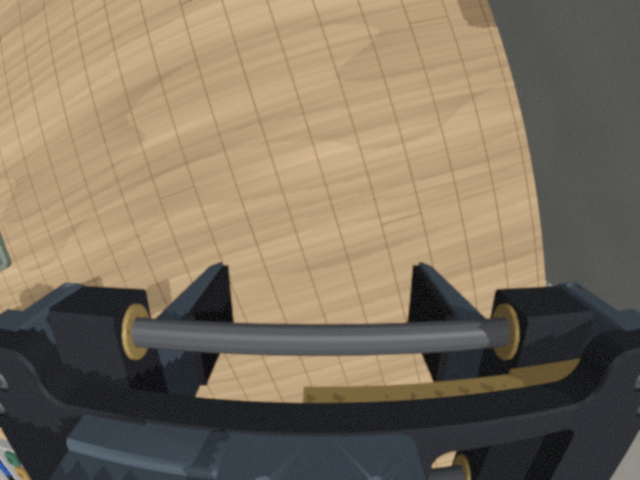

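```bash
cat > m.py <<'E'
from h import *
def load(n): return np.load(n+'0.npy',allow_pickle=True).item()
S,D=load('scene'),load('side')
def blob(f,lo,hi,roi=None,amin=15):
    h=cv2.cvtColor(f['pixels'],cv2.COLOR_RGB2HSV);m=cv2.inRange(h,lo,hi)
    if roi: 
        k=np.zeros_like(m);k[roi[1]:roi[3],roi[0]:roi[2]]=1;m*=k
    n,l,s,c=cv2.connectedComponentsWithStats(m)
    return [(s[i].tolist(),c[i]) for i in range(1,n) if s[i,4]>amin],l
E
python3 - <<'E'
from m import *
for n,f,roi in (('scene',S,(230,190,300,230)),('side',D,(320,300,365,335))):
    print(n,'green',[(b,c,onz(f,*c,29).round(1)) for b,c in blob(f,(40,60,20),(90,255,255),roi)[0]])
for n,f,roi in (('scene',S,(410,270,480,320)),('side',D,(275,130,320,160))):
    b,l=blob(f,(0,150,60),(16,255,255),roi)
    for s,c in b: print(n,'door',s,c,onz(f,*c,95).round(1))
    m=(l>0).astype(np.uint8); pts=cv2.findNonZero(m); r=cv2.minAreaRect(pts); q=cv2.boxPoints(r)
    hull=cv2.convexHull(pts); ap=cv2.approxPolyDP(hull,3,True)[:,0]
    P=np.array([onz(f,*p,95) for p in ap]);print(ap.tolist(),P.round(1).tolist(),P.mean(0))
def crop(f,x0,y0,x1,y1,k,n): save(n,cv2.resize(f['pixels'][y0:y1,x0:x1],None,fx=k,fy=k,interpolation=cv2.INTER_CUBIC))
crop(D,300,240,460,390,5,'c1.png');crop(S,140,180,320,300,4,'c2.png')
crop(D,230,100,370,210,5,'c3.png');crop(S,380,250,530,380,5,'c4.png')
E
```

```text
scene green [([243, 204, 19, 13, 191], array([252.76963351, 209.89005236]), array([ 469.5, -237.8,   29. ]))]
side green [([331, 308, 22, 21, 374], array([341.12299465, 318.10427807]), array([ 464.1, -244. ,   29. ]))]
scene door [426, 282, 37, 28, 537] [444.48975791 295.60148976] [587.  189.4  95. ]
[[462, 294], [454, 309], [426, 297], [436, 282]] [[571.0, 212.6, 95.0], [607.0, 209.3, 95.0], [603.0, 165.0, 95.0], [564.6, 169.6, 95.0]] [586.41250911 189.1369976   95.        ]
side door [286, 140, 24, 15, 233] [296.92274678 146.66523605] [585.4 190.8  95. ]
[[309, 150], [291, 154], [286, 143], [303, 140]] [[605.2, 166.7, 95.0], [561.0, 172.4, 95.0], [568.4, 215.0, 95.0], [609.7, 207.1, 95.0]] [586.09360122 190.31203254  95.        ]
```

View pics/c1.png

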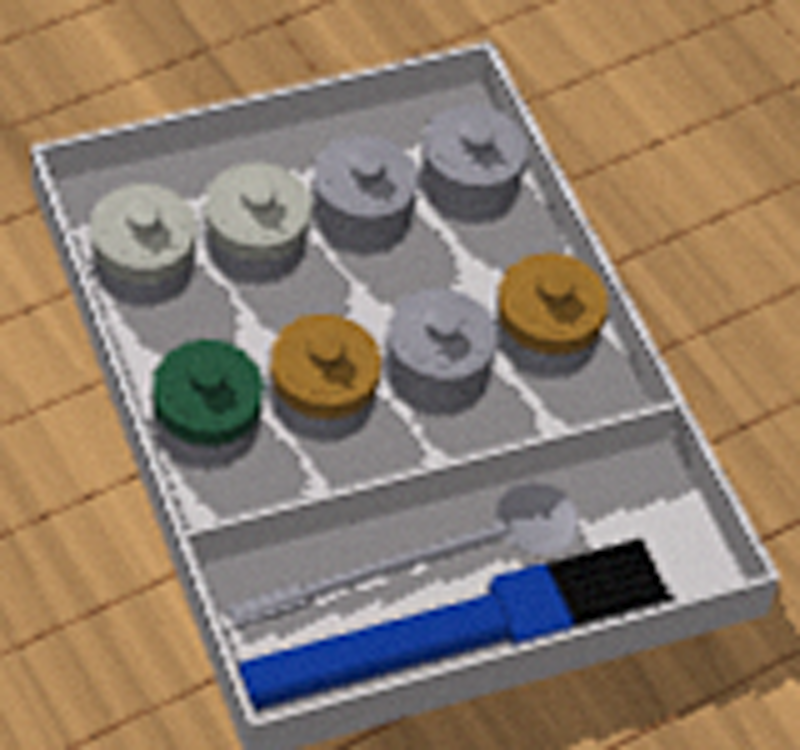

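View pics/c3.png

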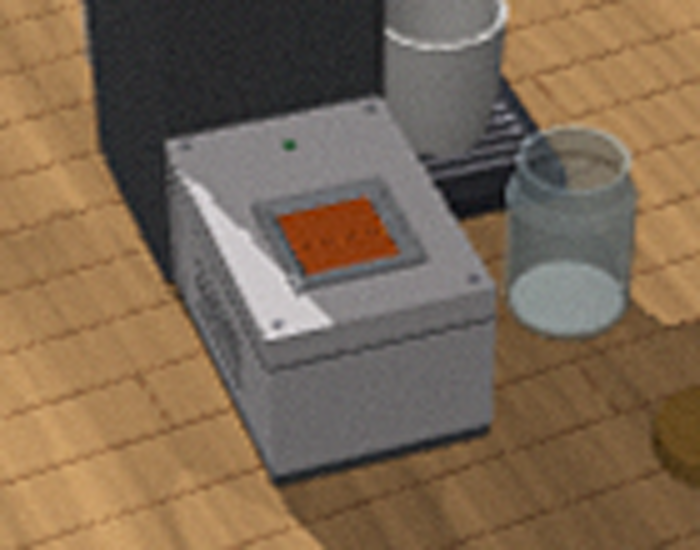

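View pics/c4.png

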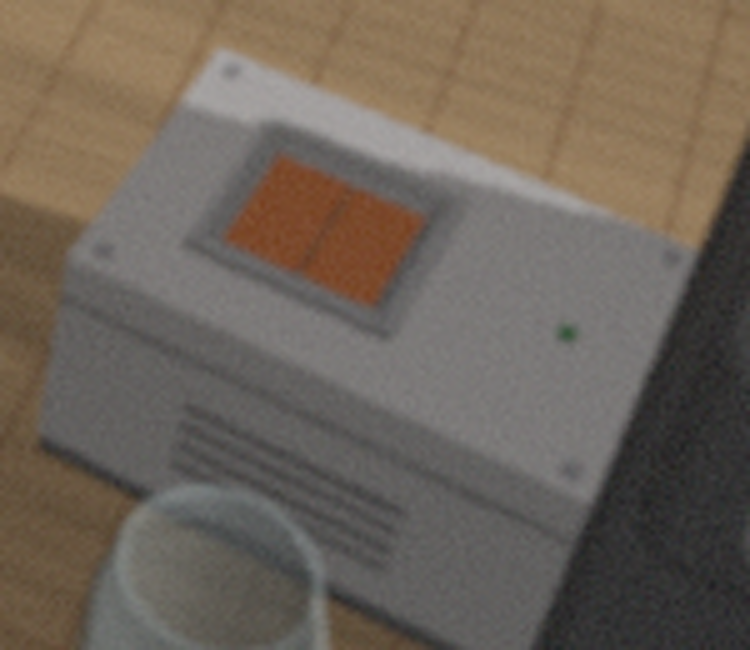

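View pics/c2.png

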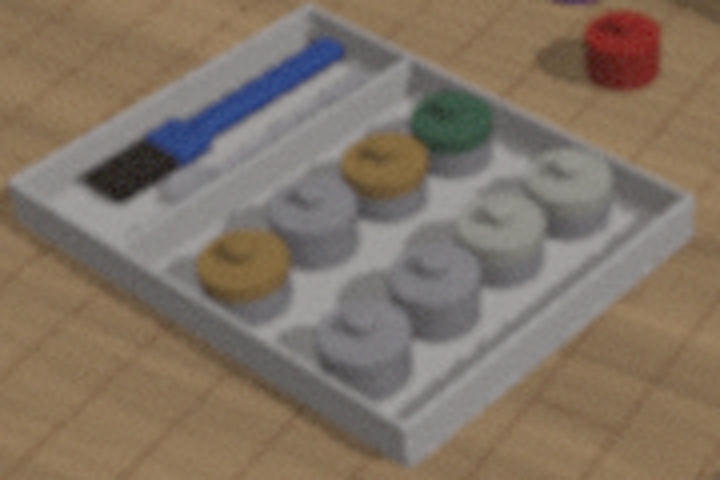

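```bash
cat >> m.py <<'E'
def tri(a,b):
    (o1,d1),(o2,d2)=ray(S,*a),ray(D,*b)
    k=np.linalg.lstsq(np.c_[d1,-d2],o2-o1,rcond=None)[0]
    p,q=o1+d1*k[0],o2+d2*k[1]; return (p+q)/2,np.linalg.norm(p-q)
E
python3 - <<'E'
from m import *
print('green',tri((252.77,209.89),(341.12,318.10)),'door',tri((444.5,295.6),(296.9,146.7)))
# door edges / deck corner screws
c4=lambda x,y:(380+x/5,250+y/5); c3=lambda x,y:(230+x/5,100+y/5)
for n,a,b in (('screw1',c4(231,70),c3(278,324)),('screw2',c4(103,250),c3(473,279)),('screw3',c4(672,257),c3(186,146)),('screw4',c4(571,469),c3(370,108)),('led',c4(567,333),c3(290,145))):
    print(n,tri(a,b),onz(S,*a,96),onz(D,*b,96))
c2=lambda x,y:(140+x/4,180+y/4);c1=lambda x,y:(300+x/5,240+y/5)
# organiser wall-top outer corners
for n,a,b in (('far',c2(12,183),c1(778,580)),('nearred',c2(692,196),c1(35,148)),('c',c2(410,430),c1(490,45)),('d',c2(308,7),c1(245,715)),):
    print(n,tri(a,b),onz(S,*a,26),onz(D,*b,26))
# knob tops
for n,a,b in (('green',c2(440,96),c1(212,380)),('br1',c2(376,146),c1(332,355)),('st',c2(316,190),c1(447,333)),('br2',c2(232,243),c1(560,291))):
    print(n,tri(a,b),onz(S,*a,39),onz(D,*b,39))
E
```

```text
green (array([ 465.40698693, -241.22078725,   24.8726683 ]), np.float64(0.9087234828987372)) door (array([585.74270228, 189.95535079,  94.67741329]), np.float64(1.7258743813150403))
screw1 (array([532.6843423 , 143.35544748,  95.28554161]), np.float64(1.2813701963314552)) [532.78097803 143.86094492  96.        ] [532.53302454 141.79153336  96.        ]
screw2 (array([627.58669077, 132.03936679,  94.88818954]), np.float64(1.4153011053732827)) [627.93721144 132.68981765  96.        ] [627.1559607  130.02491793  96.        ]
screw3 (array([550.59861347, 286.51863447,  95.20399487]), np.float64(2.575801157772662)) [550.02454011 287.35527405  96.        ] [550.43481747 283.7150712   96.        ]
screw4 (array([645.22179793, 274.54379957,  94.76176603]), np.float64(2.7090531636599064)) [644.9914663  275.41723636  96.        ] [644.71990015 271.1931144   96.        ]
led (array([596.16224323, 263.93026717,  95.40474618]), np.float64(2.4178613129985242)) [595.48634584 264.74110407  96.        ] [596.07384383 261.56966739  96.        ]
far (array([ 611.42456764, -409.07069917,   22.37487458])
[... 665 characters left out ...]
65.18753467, -246.48825899,   38.42273749]), np.float64(0.1648016223630766)) [ 465.89930228 -246.0736023    39.        ] [ 464.91865527 -246.75910191   39.        ]
br1 (array([ 512.94128984, -255.01367962,   34.81447826]), np.float64(1.1606286536153132)) [ 516.7663645  -251.25814027   39.        ] [ 511.50187087 -257.87144664   39.        ]
st (array([ 556.85839769, -263.8592854 ,   33.45910923]), np.float64(6.6231257654962805)) [ 559.63451625 -257.12035865   39.        ] [ 556.36355784 -269.47501271   39.        ]
br2 (array([ 608.19090125, -271.15796727,   36.04021507]), np.float64(0.1778073461920951)) [ 610.69774141 -268.61075511   39.        ] [ 606.65606874 -272.86927832   39.        ]
```

>>> jog_arm --series '[[[14, -39, 0], [0, 0, 0.02], 1], [[29, -78, 0], [0, 0, 0.04], 1], [[43, -117, 0], [0, 0, 0.06], 1], [[58, -156, 0], [0, 0, 0.08], 1], [[73, -195, 0], [0, 0, 0.1], 1]]'

```text
time_s: 0.57
ee_pos: [241.1, 353.1, 403.8]
ee_rot: [-180.0, 0.1, 78.8]
force: [1.2, -0.7, 0.3]
gripper_width: 91.5
```

>>> jog_arm --series '[[[14, -39, 0], [0, 0, 0], 1], [[29, -78, 0], [0, 0, 0], 1], [[43, -117, 0], [0, 0, 0], 1], [[58, -156, 0], [0, 0, 0], 1], [[73, -195, 0], [0, 0, 0], 1]]'

```text
time_s: 0.98
ee_pos: [313.3, 157.7, 403.8]
ee_rot: [180.0, 0.1, 78.9]
force: [1.4, -0.6, -0.3]
gripper_width: 91.1
```

>>> jog_arm --series '[[[14, -39, 0], [0, 0, 0], 1], [[29, -78, 0], [0, 0, 0], 1], [[43, -117, 0], [0, 0, 0], 1], [[58, -156, 0], [0, 0, 0], 1], [[73, -195, 0], [0, 0, 0], 1]]'

```text
time_s: 1.4
ee_pos: [385.5, -37.9, 404.0]
ee_rot: [179.9, 0.1, 78.9]
force: [1.1, 0.6, 0.5]
gripper_width: 90.9
```

>>> jog_arm --series '[[[14, -36, -13], [0, 0, 0], 1], [[28, -72, -26], [0, 0, 0], 1], [[42, -108, -39], [0, 0, 0], 1], [[56, -144, -52], [0, 0, 0], 1], [[70, -180, -65], [0, 0, 0.009], 1]]'

```text
time_s: 1.82
ee_pos: [455.6, -220.0, 338.1]
ee_rot: [180.0, 0.1, 79.3]
force: [0.5, 0.3, 0.5]
gripper_width: 91.2
```

>>> jog_arm --series '[[[10, -25, -10], [0, 0, 0], 1], [[10, -25, -10], [0, 0, 0], 1], [[10, -25, -10], [0, 0, 0], 1], [[10, -25, -10], [0, 0, 0], 1], [[10, -25, -10], [0, 0, 0], 1]]'

```text
time_s: 2.23
ee_pos: [465.3, -244.0, 328.5]
ee_rot: [180.0, 0.0, 79.4]
force: [0.5, 0.5, 0.8]
gripper_width: 91.4
```

```bash
python3 - <<'E'
from h import *
s=telemetry.state();f=imaging.grab_frame('wrist');save('w1.png',f['pixels']);np.save('w1.npy',{**f,'st':s},allow_pickle=True)
print(s['ee_pos'],s['ee_rot'],s['force'])
E
```

```text
[ 465.29673619 -244.01708524  328.51326829] [1.79955471e+02 4.87290181e-02 7.93848260e+01] [0.50851837 0.45452285 0.7670282 ]
```

View pics/w1.png

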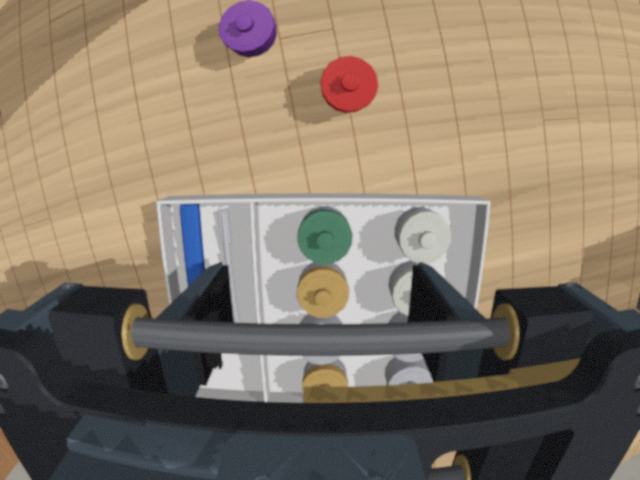

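```bash
python3 - <<'E'
from h import *
f=np.load('w1.npy',allow_pickle=True).item();st=f['st']
h=cv2.cvtColor(f['pixels'],cv2.COLOR_RGB2HSV);m=cv2.inRange(h,(45,50,20),(95,255,255))
m[:,:290]=0;m[:,360:]=0;m[:200]=0;m[270:]=0
p=cv2.findNonZero(m);h=cv2.convexHull(p);e=cv2.fitEllipse(h);print(e,len(p))
print('lid',wonz(f,st,*e[0],31),'knob',wonz(f,st,325,238,39))
E
python3 - <<'E'
import cv2
im=cv2.imread('pics/w1.png')[190:280,280:400];cv2.imwrite('pics/w1c.png',cv2.resize(im,None,fx=6,fy=6,interpolation=2))
E
```

```text
((324.22003173828125, 236.31675720214844), (53.19300842285156, 54.686279296875), 6.759659290313721) 2291
lid [ 463.60354176 -240.29553654   31.        ] knob [ 462.85074834 -239.64469539   39.        ]
```

View pics/w1c.png

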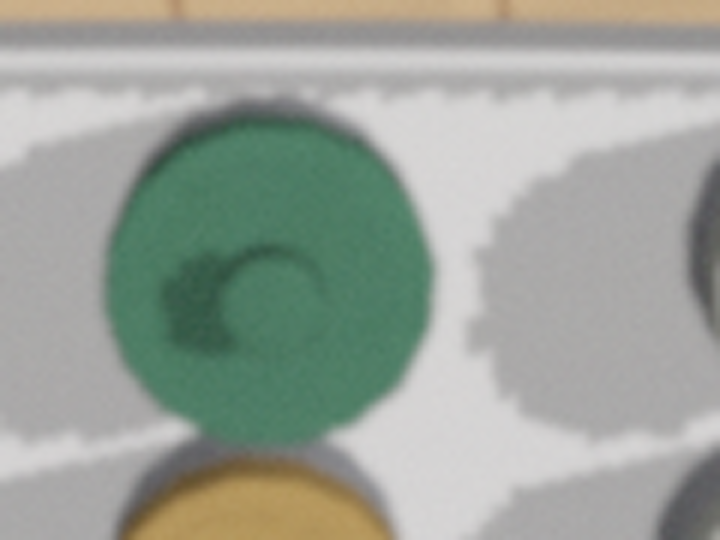

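>>> jog_arm --series '[[[-1, 2.5, -20], [0, 0, 0], 0.7], [[-1, 2.5, -50], [0, 0, 0], 0.7], [[-1, 2.5, -80], [0, 0, 0], 0.7], [[-1, 2.5, -80], [0, 0, 0], 0.7], [[-1, 2.5, -80], [0, 0, 0], 0.7]]'

```text
time_s: 2.7
ee_pos: [464.0, -240.5, 248.6]
ee_rot: [-179.9, 0.0, 79.5]
force: [-0.2, -0.1, 1.3]
gripper_width: 63.9
```

```bash
python3 - <<'E'
from h import *
s=telemetry.state();f=imaging.grab_frame('wrist');save('w2.png',f['pixels']);np.save('w2.npy',{**f,'st':s},allow_pickle=True)
print(s['ee_pos'],s['ee_rot'],s['force'],s['gripper_width'])
E
```

```text
[ 464.02079268 -240.4595088   248.61480044] [-1.79943763e+02  1.72085331e-02  7.94705939e+01] [-0.21582195 -0.1250922   1.26942674] 63.90598185680706
```

View pics/w2.png

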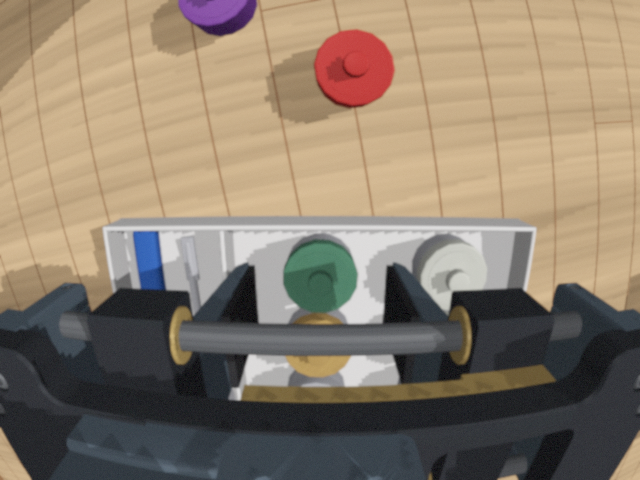

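```bash
python3 - <<'E'
from h import *
f=np.load('w2.npy',allow_pickle=True).item();st=f['st']
h=cv2.cvtColor(f['pixels'],cv2.COLOR_RGB2HSV);m=cv2.inRange(h,(45,50,20),(95,255,255))
m[:,:270]=0;m[:,370:]=0;m[:225]=0;m[320:]=0
p=cv2.findNonZero(m);h=cv2.convexHull(p);e=cv2.fitEllipse(h);print(e,len(p))
print('lid',wonz(f,st,*e[0],31))
E
```

```text
((319.8345642089844, 275.7687683105469), (72.78755950927734, 72.93256378173828), 177.41293334960938) 4162
lid [ 462.89224509 -240.06343578   31.        ]
```

>>> jog_arm --series '[[[-0.5, 0, -15], [0, 0, 0], 0.7], [[-0.5, 0, -30], [0, 0, 0], 0.7], [[-0.5, 0, -42], [0, 0, 0], 0.7], [[-0.5, 0, -42], [0, 0, 0], 0.7], [[-0.5, 0, -42], [0, 0, 0], 0.7]]' --squeeze 12

```text
time_s: 3.17
ee_pos: [464.8, -241.1, 209.5]
ee_rot: [179.7, 0.1, 79.5]
force: [0.9, -0.1, 0.7]
gripper_width: 63.6
```

>>> jog_arm --series '[[[0, 0, 0], [0, 0, 0], 0.4], [[0, 0, 0], [0, 0, 0], 0.4], [[0, 0, 0], [0, 0, 0], 0.4], [[0, 0, 0], [0, 0, 0], 0.4], [[0, 0, 0], [0, 0, 0], 0.4]]' --squeeze 12

```text
time_s: 3.58
ee_pos: [465.2, -241.3, 210.5]
ee_rot: [179.6, 0.2, 79.5]
force: [-1.1, 0.1, 6.2]
gripper_width: 43.3
```

```bash
python3 - <<'E'
from h import *
s=telemetry.state();print(s['ee_pos'],s['ee_rot'],s['force'],s['torque'],s['gripper_width'],s['effort'])
f=imaging.grab_frame('wrist');save('w3.png',f['pixels'])
f=imaging.grab_frame('side');save('s3.png',cv2.resize(f['pixels'][200:400,250:500],None,fx=3,fy=3))
s=telemetry.state();print(s['ee_pos'],s['ee_rot'],s['force'],s['torque'],s['gripper_width'])
E
```

```text
[ 465.17452648 -241.2725644   210.54291769] [1.79613503e+02 1.55510762e-01 7.94692173e+01] [-1.06337145  0.08619946  6.17447964] [0.14155544 0.07319877 0.03036511] 43.33022501610211 [-2.10533403e-01 -3.74114227e+01 -1.47552949e+01 -1.31987985e-01
 -1.77689726e-01  7.06841354e-03]
[ 465.17352106 -241.2789598   210.54561858] [1.79617596e+02 1.54025948e-01 7.94702759e+01] [0.59531922 1.21976494 6.19701027] [ 0.14531237  0.04760604 -0.02400597] 43.502758635674326
```

View pics/w3.png

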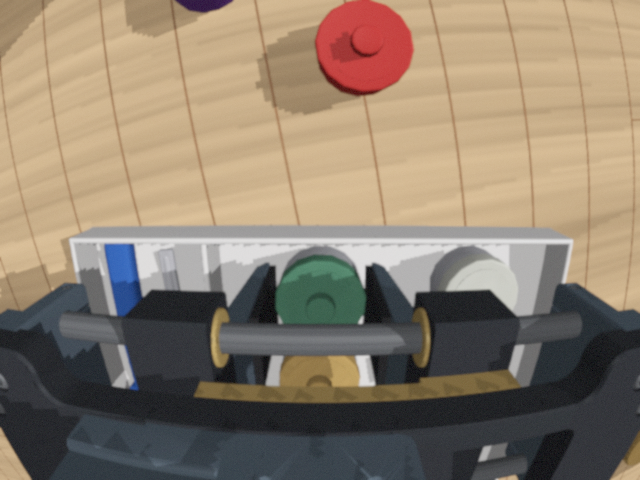

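View pics/s3.png

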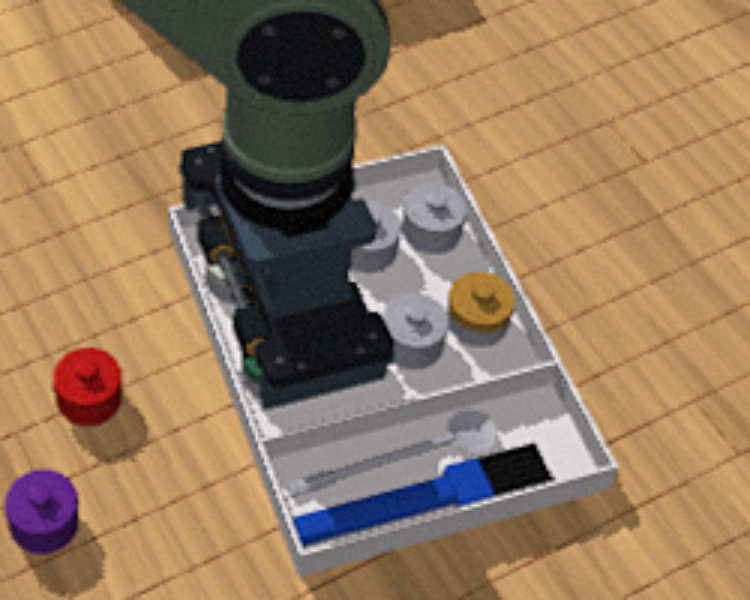

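>>> jog_arm --series '[[[0, 0, 3], [0, 0, 0], 0.4], [[0, 0, 8], [0, 0, 0], 0.4], [[0, 0, 16], [0, 0, 0], 0.4], [[0, 0, 26], [0, 0, 0], 0.4], [[0, 0, 36], [0, 0, 0], 0.4]]' --squeeze 15

```text
time_s: 4.1
ee_pos: [465.2, -241.3, 247.5]
ee_rot: [179.6, 0.2, 79.5]
force: [-0.4, -0.4, -0.1]
gripper_width: 43.5
```

```bash
python3 - <<'E'
from h import *
s=telemetry.state();print(s['ee_pos'],s['ee_rot'],s['force'],s['torque'],s['gripper_width'])
f=imaging.grab_frame('wrist');save('w4.png',f['pixels'])
f=imaging.grab_frame('side');save('s4.png',cv2.resize(f['pixels'][200:400,250:500],None,fx=3,fy=3))
s=telemetry.state();print(s['ee_pos'],s['ee_rot'],s['force'],s['torque'],s['gripper_width'])
E
```

```text
[ 465.15996785 -241.30722191  247.52268878] [1.79618886e+02 1.55964683e-01 7.94691304e+01] [-0.38454986 -0.44117562 -0.11477614] [0.00469401 0.02112152 0.03541743] 43.49497891272135
[ 465.79546391 -241.63888716  248.73515195] [179.37526759   0.23540967  79.47012179] [-0.07847299 -1.24618196  0.09145695] [0.03954901 0.02559024 0.01227774] 43.179172796803186
```

View pics/w4.png

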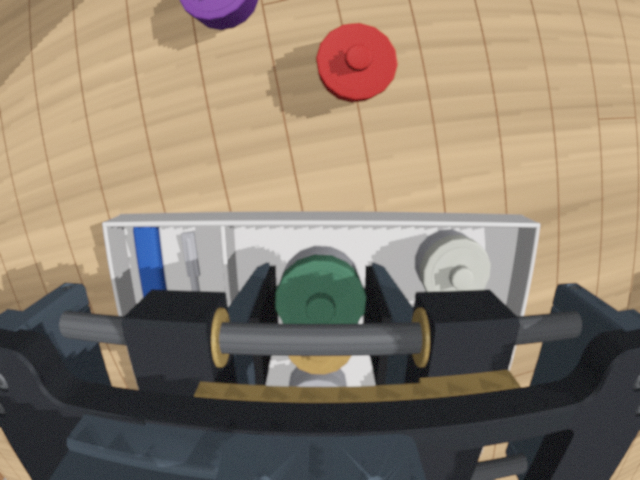

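View pics/s4.png

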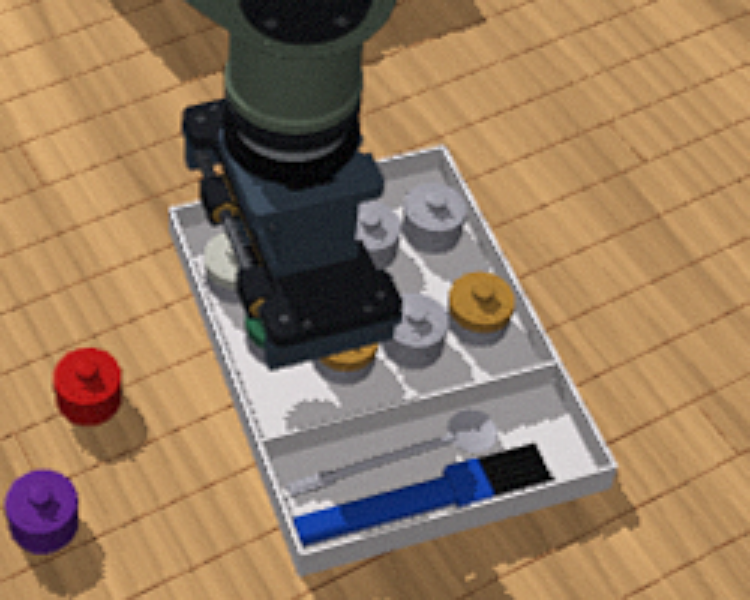

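```bash
cat >> h.py <<'E'
def fix(s,yaw):
    R=Ro.from_euler('xyz',s['ee_rot'],degrees=True);T=Ro.from_euler('xyz',[180,0,yaw],degrees=True)
    return (T*R.inv()).as_rotvec()
E
python3 - <<'E'
from h import *
s=telemetry.state();print(s['ee_pos'],s['ee_rot'],s['force'],'fix',fix(s,83).round(4),s['qpos'])
f=imaging.grab_frame('wrist')
h=cv2.cvtColor(f['pixels'],cv2.COLOR_RGB2HSV);m=cv2.inRange(h,(45,50,20),(95,255,255))
m[:,:270]=0;m[:,370:]=0;m[:240]=0
cv2.imwrite('pics/m.png',m)
ys,xs=np.nonzero(m);w=[(y,xs[ys==y].min(),xs[ys==y].max()) for y in range(255,325,8)];print(w, xs.min(),xs.max())
h=cv2.convexHull(cv2.findNonZero(m[:318]));e=cv2.fitEllipse(h);print(e)
st={'ee_pos':[0,0,0],'ee_rot':[0,0,0]}
for dz in (176,179.5,183): print(dz,wonz(f,st,*e[0],dz), [wonz(f,st,e[0][0]+q*e[1][0]/2,e[0][1],dz)[0].round(1) for q in(-1,1)])
E
```

```text
[ 465.79546391 -241.63888716  248.73515195] [179.37526759   0.23540967  79.47012179] [-0.07847299 -1.24618196  0.09145695] fix [0.0057 0.0102 0.0616] [-2.86664470e+01  2.24355945e+01  1.08780692e+02 -3.92678849e-02
  4.81167481e+01 -1.08111807e+02]
[(255, np.int64(313), np.int64(322)), (263, np.int64(295), np.int64(347)), (271, np.int64(285), np.int64(355)), (279, np.int64(282), np.int64(358)), (287, np.int64(277), np.int64(362)), (295, np.int64(273), np.int64(366)), (303, np.int64(274), np.int64(366)), (311, np.int64(272), np.int64(365)), (319, np.int64(270), np.int64(367))] 270 369
((321.6441955566406, 293.1278076171875), (76.18760681152344, 106.68507385253906), 85.37173461914062)
176 [  1.08740079  -8.60267999 176.        ] [np.float64(-16.3), np.float64(18.5)]
179.5 [  1.10588063  -7.05344934 179.5       ] [np.float64(-16.7), np.float64(18.9)]
183 [  1.12436048  -5.50421869 183.        ] [np.float64(-17.1), np.float64(19.3)]
```

>>> jog_arm --series '[[[4, 5, 35], [0, 0.002, 0.01], 0.4], [[15, 22, 70], [0.001, 0.004, 0.02], 0.4], [[30, 47, 100], [0.003, 0.006, 0.03], 0.4], [[45, 80, 120], [0.005, 0.008, 0.05], 0.4], [[60, 118, 130], [0.006, 0.01, 0.062], 0.4]]'

```text
time_s: 4.67
ee_pos: [526.2, -123.5, 381.0]
ee_rot: [179.8, 0.0, 82.9]
force: [2.4, -0.3, 0.7]
gripper_width: 43.6
```

>>> jog_arm --series '[[[13, 37, 0], [0, 0, 0], 0.4], [[26, 74, 0], [0, 0, 0], 0.4], [[39, 111, 0], [0, 0, 0], 0.4], [[52, 148, 0], [0, 0, 0], 0.4], [[65, 185, 0], [0, 0, 0], 0.4]]'

```text
time_s: 5.08
ee_pos: [591.2, 63.5, 380.6]
ee_rot: [179.8, 0.0, 83.0]
force: [1.8, 0.1, -0.5]
gripper_width: 43.3
```

>>> jog_arm --series '[[[15, 35, 2], [0, 0, 0], 0.4], [[30, 68, 4], [0, 0, 0], 0.4], [[45, 98, 6], [0.002, 0, 0], 0.4], [[50, 103, 6], [0.003, 0, 0], 0.4], [[50, 103, 6], [0.003, 0, 0], 0.4]]'

```text
time_s: 5.5
ee_pos: [642.0, 168.6, 385.3]
ee_rot: [179.9, -0.1, 83.1]
force: [0.2, -0.5, -0.5]
gripper_width: 43.4
```

```bash
python3 - <<'E'
from h import *
s=telemetry.state();f=imaging.grab_frame('wrist');save('w5.png',f['pixels']);np.save('w5.npy',{**f,'st':s},allow_pickle=True)
print(s['ee_pos'],s['ee_rot'],s['force'])
s=telemetry.state();print(s['ee_pos'],s['ee_rot'])
E
```

```text
[641.95351137 168.56986947 385.34536855] [ 1.79881529e+02 -1.23945765e-01  8.31267822e+01] [ 0.18653991 -0.45955213 -0.48325864]
[641.26976725 166.99272798 385.44285536] [ 1.79938084e+02 -6.03055010e-02  8.30405624e+01]
```

View pics/w5.png

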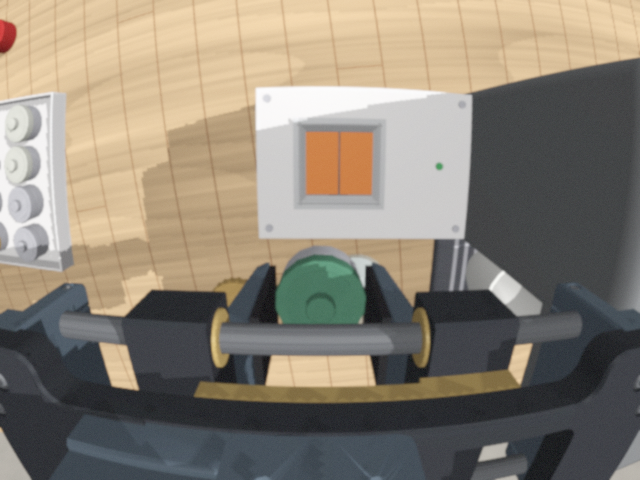

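```bash
python3 - <<'E'
from h import *
f=np.load('w5.npy',allow_pickle=True).item();st=f['st']
h=cv2.cvtColor(f['pixels'],cv2.COLOR_RGB2HSV);m=cv2.inRange(h,(3,140,60),(16,255,255));m[:,:290]=0;m[:110]=0;m[210:]=0;m[:,390:]=0
p=cv2.findNonZero(m);r=cv2.minAreaRect(p);q=cv2.boxPoints(r);print(r)
P=np.array([wonz(f,st,*x,95) for x in q]);print(P.round(1).tolist(),'doors',P.mean(0),wonz(f,st,*r[0],95))
W=np.array([wonz(f,st,*x,96) for x in((267,99),(462,105),(269,228),(456,229))]);print(W.round(1).tolist(),W.mean(0))
st0={'ee_pos':[0,0,0],'ee_rot':[0,0,0]}
print('tin in tool',wonz(f,st0,320,300.5,179.5))
s=telemetry.state();print(s['ee_pos'],s['ee_rot'],fix(s,83))
E
```

```text
((339.0, 163.0), (60.0, 64.0), 90.0)
[[560.9, 169.9, 95.0], [566.0, 215.7, 95.0], [609.8, 211.3, 95.0], [604.4, 164.5, 95.0]] doors [585.29397466 190.33291611  95.        ] [585.29481924 190.197503    95.        ]
[[532.4, 144.6, 96.0], [549.6, 287.2, 96.0], [627.0, 132.9, 96.0], [644.6, 276.2, 96.0]] [588.38438045 210.23608694  96.        ]
tin in tool [  0.38386768  -3.22546545 179.5       ]
[641.26976725 166.99272798 385.44285536] [ 1.79938084e+02 -6.03055010e-02  8.30405624e+01] [-0.00091341  0.00120053 -0.00070738]
```

>>> jog_arm --series '[[[-20, 8, -5], [0, 0, 0], 0.4], [[-40, 17, -15], [0, 0, 0], 0.4], [[-52, 22.5, -35], [0, 0, 0], 0.4], [[-52, 22.5, -60], [0, 0, 0], 0.4], [[-52, 22.5, -60], [0, 0, 0], 0.4]]'

```text
time_s: 5.97
ee_pos: [586.6, 187.6, 321.2]
ee_rot: [-179.5, 0.2, 83.0]
force: [-0.0, -0.5, -0.2]
gripper_width: 43.5
```

```bash
python3 - <<'E'
from h import *
s=telemetry.state()
f=imaging.grab_frame('side');save('s6.png',cv2.resize(f['pixels'][80:220,230:380],None,fx=4,fy=4))
f=imaging.grab_frame('scene');save('c6.png',cv2.resize(f['pixels'][180:400,380:560],None,fx=3,fy=3))
s=telemetry.state();print(s['ee_pos'],s['ee_rot'],s['force'],fix(s,83))
E
```

```text
[588.96769736 188.12578161 325.28783576] [-1.79964989e+02  8.78428716e-03  8.29612927e+01] [ 0.88268311  0.17342742 -0.5208423 ] [ 7.74917533e-05 -6.25211999e-04  6.75616353e-04]
```

View pics/s6.png

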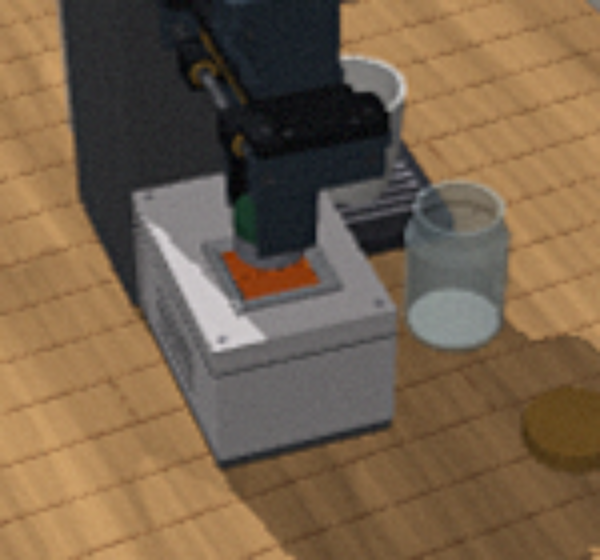

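View pics/c6.png

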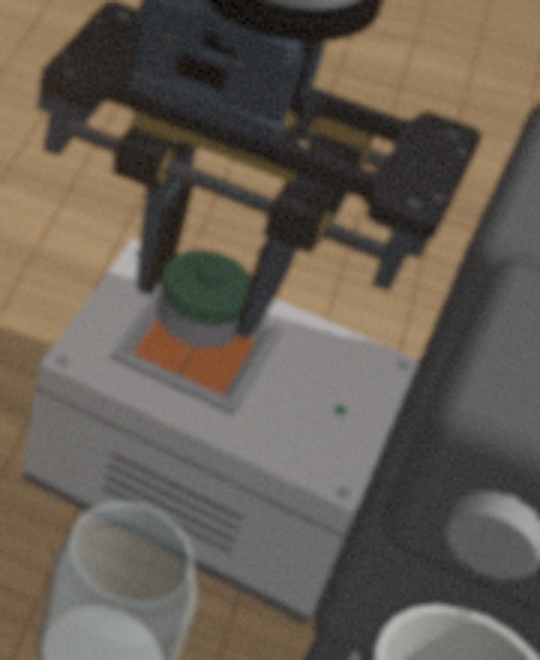

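>>> jog_arm --series '[[[0, 1.6, -8], [0, 0, 0], 0.4], [[0, 1.6, -16], [0, 0, 0], 0.4], [[0, 1.6, -20], [0, 0, 0], 0.4], [[0, 1.6, -21], [0, 0, 0], 0.4], [[0, 1.6, -21], [0, 0, 0], 0.4]]'

```text
time_s: 6.48
ee_pos: [589.1, 189.6, 303.9]
ee_rot: [-179.9, 0.0, 83.0]
force: [-0.4, 0.5, -0.6]
gripper_width: 43.5
```

```bash
python3 - <<'E'
from h import *
s=telemetry.state()
f=imaging.grab_frame('side');save('s7.png',cv2.resize(f['pixels'][80:220,230:380],None,fx=4,fy=4))
f=imaging.grab_frame('scene');save('c7.png',cv2.resize(f['pixels'][180:400,380:560],None,fx=3,fy=3))
s=telemetry.state();print(s['ee_pos'],s['ee_rot'],s['force'],fix(s,83))
E
```

```text
[589.14962299 189.74463211 304.49042606] [-1.79987579e+02  3.86576378e-03  8.29613271e+01] [ 0.84025511 -0.17383771 -1.13189581] [ 4.04714333e-05 -2.23414455e-04  6.74977361e-04]
```

View pics/s7.png

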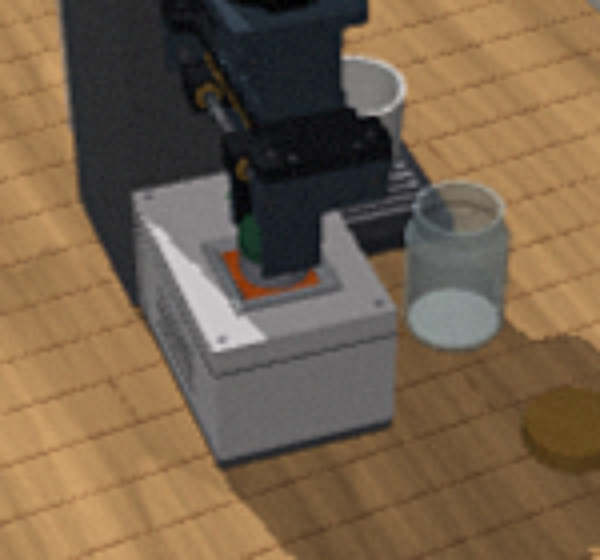

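View pics/c7.png

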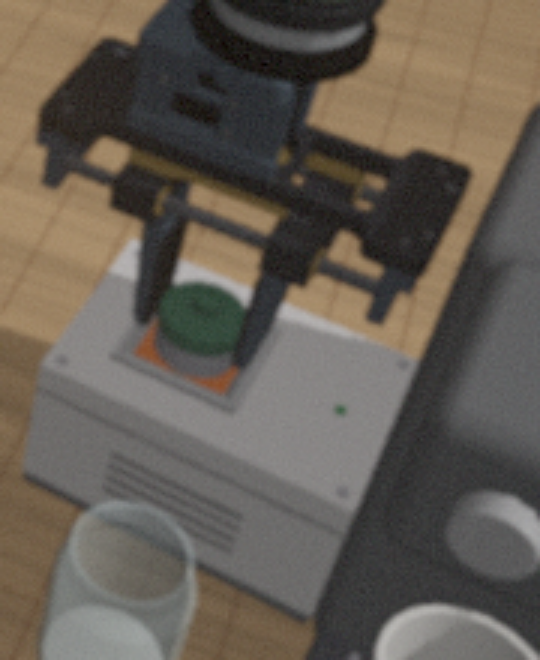

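>>> jog_arm --series '[[[0, 0, -0.7], [0, 0, 0], 0.4], [[0, 0, -1.4], [0, 0, 0], 0.4], [[0, 0, -2], [0, 0, 0], 0.4], [[0, 0, -2], [0, 0, 0], 0.4], [[0, 0, -2], [0, 0, 0], 0.4]]'

```text
time_s: 7.0
ee_pos: [589.0, 189.8, 302.9]
ee_rot: [-180.0, -0.0, 83.0]
force: [-1.7, 0.8, 2.4]
gripper_width: 43.4
```

>>> jog_arm --series '[[[0, 0, 0], [0, 0, 0], 0.55], [[0, 0, 0], [0, 0, 0], 0.65], [[0, 0, 0], [0, 0, 0], 0.65], [[0, 0, 0], [0, 0, 0], 0.65], [[0, 0, 12], [0, 0, 0], 0.65]]'

```text
time_s: 7.42
ee_pos: [588.5, 189.6, 312.7]
ee_rot: [-179.7, 0.1, 83.0]
force: [-0.3, -0.1, -0.0]
gripper_width: 59.2
```

>>> jog_arm --series '[[[0, 0, 20], [0, 0, 0], 0.65], [[0, 0, 40], [0, 0, 0], 0.4], [[0, 0, 50], [0, 0, 0], 0], [[0, 0, 50], [0, 0, 0], 0], [[0, 0, 50], [0, 0, 0], 0]]'

```text
time_s: 7.83
ee_pos: [588.4, 189.6, 362.6]
ee_rot: [-179.8, 0.1, 83.0]
force: [-0.2, -1.0, -0.5]
gripper_width: 35.3
```

```bash
python3 - <<'E'
from h import *
s0=telemetry.state();print(s0['ee_pos'],s0['ee_rot'])
f=imaging.grab_frame('wrist');save('w8.png',f['pixels']);np.save('w8.npy',{**f,'st':s0},allow_pickle=True)
f=imaging.grab_frame('scene');save('c8.png',cv2.resize(f['pixels'][180:400,380:560],None,fx=3,fy=3))
s=telemetry.state();print(s['ee_pos'],s['ee_rot'],s['force'],fix(s,83),s['gripper_width'])
E
```

```text
[588.43049004 189.59945879 362.61883191] [-1.79770237e+02  9.11899256e-02  8.29642072e+01]
[588.18491971 189.53444812 361.33212747] [-1.79620267e+02  1.55632953e-01  8.29653183e+01] [0.27381258 0.48191382 0.50094453] [ 0.00188626 -0.00690979  0.00061431] 27.615825644612475
```

View pics/w8.png

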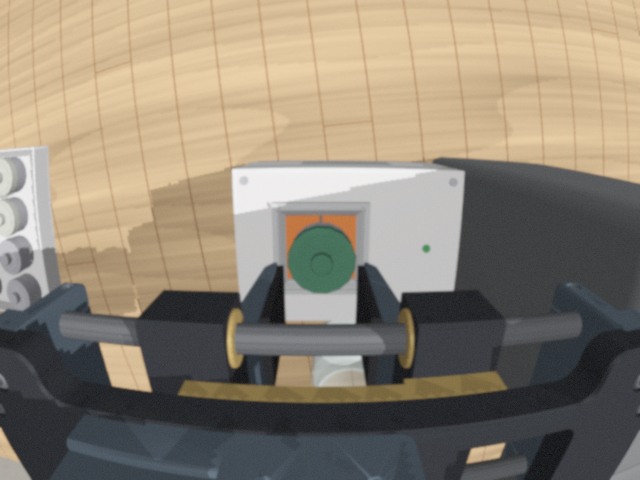

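View pics/c8.png

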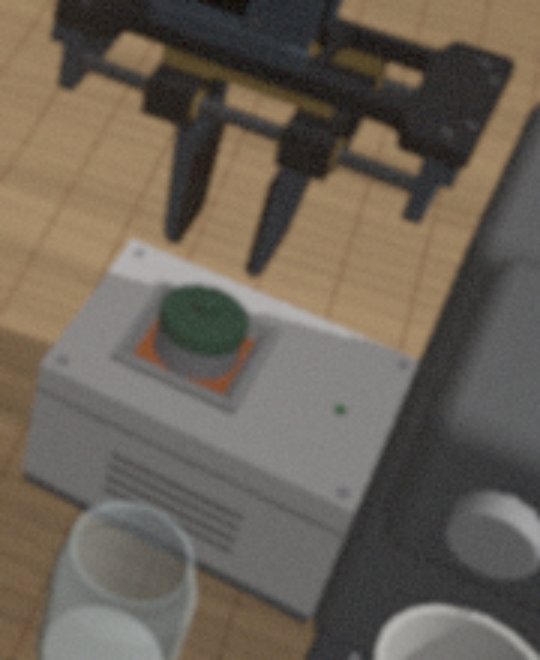

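```bash
python3 - <<'E'
from h import *
f=np.load('w8.npy',allow_pickle=True).item();st=f['st']
h=cv2.cvtColor(f['pixels'],cv2.COLOR_RGB2HSV);m=cv2.inRange(h,(45,50,20),(95,255,255));m[:,:280]=0;m[:200]=0;m[300:]=0;m[:,365:]=0
e=cv2.fitEllipse(cv2.convexHull(cv2.findNonZero(m)));print(e,wonz(f,st,*e[0],123),wonz(f,st,321,265,131))
W=np.array([wonz(f,st,*x,96) for x in((244,181),(453,183))]);print(W)
E
```

```text
((327.11712646484375, 265.1416320800781), (65.59719848632812, 88.27584075927734), 137.51058959960938) [588.47875683 194.0849307  123.        ] [585.13721323 190.6316946  131.        ]
[[532.0497376  144.91067414  96.        ]
 [549.62723966 287.20172962  96.        ]]
```

>>> jog_arm --series '[[[-2.2, 0.5, -10], [0.002, -0.007, 0], 0], [[-2.2, 0.5, -22], [0.002, -0.007, 0], 0], [[-2.2, 0.5, -32], [0.002, -0.007, 0], 0], [[-2.2, 0.5, -33], [0.002, -0.007, 0], 0], [[-2.2, 0.5, -33], [0.002, -0.007, 0], 0]]'

```text
time_s: 8.35
ee_pos: [585.8, 189.9, 326.9]
ee_rot: [-179.9, 0.1, 83.0]
force: [1.4, -0.7, -0.7]
gripper_width: 0.8
```

>>> jog_arm --series '[[[0, 0, 0], [0, 0, 0], 0], [[0, 0, 0], [0, 0, 0], 0], [[0, 0, 0], [0, 0, 0], 0], [[0, 0, 0], [0, 0, 0], 0], [[0, 0, 0], [0, 0, 0], 0]]'

```text
time_s: 8.77
ee_pos: [585.9, 189.9, 327.3]
ee_rot: [-179.9, 0.0, 83.0]
force: [-0.1, -1.0, -0.3]
gripper_width: 0.6
```

```bash
python3 - <<'E'
from h import *
f=imaging.grab_frame('wrist');save('w9.png',f['pixels'])
f=imaging.grab_frame('scene');save('c9.png',cv2.resize(f['pixels'][180:400,380:560],None,fx=3,fy=3))
s=telemetry.state();print(s['ee_pos'],s['ee_rot'],s['force'],fix(s,83),s['gripper_width'],s['time_s'])
E
```

```text
[585.81243235 189.94074267 327.10901567] [-1.79868025e+02  5.50590969e-02  8.29632968e+01] [ 0.4847053   0.46886695 -0.05145085] [ 0.00067232 -0.00240355  0.0006417 ] 0.49335950112677124 8.8667
```

View pics/w9.png

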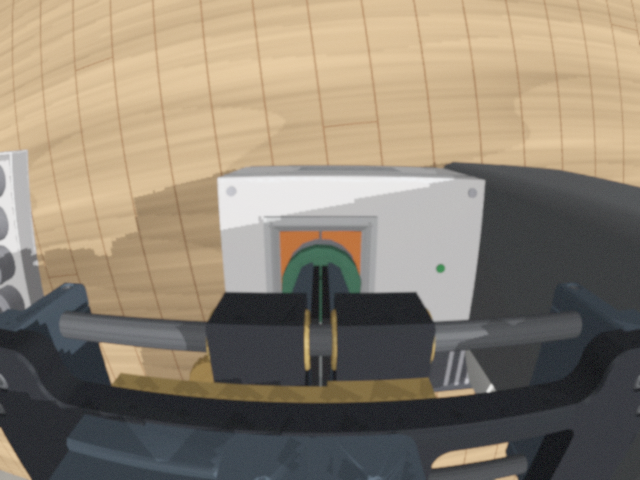

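View pics/c9.png

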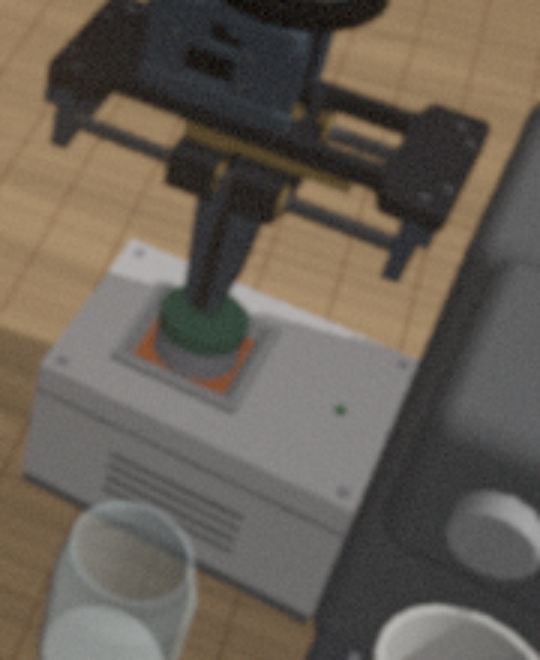

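>>> jog_arm --series '[[[0, 0, -2], [0.001, -0.002, 0], 0], [[0, 0, -4], [0.001, -0.002, 0], 0], [[0, 0, -6], [0.001, -0.002, 0], 0], [[0, 0, -8], [0.001, -0.002, 0], 0], [[0, 0, -8], [0.001, -0.002, 0], 0]]'

```text
time_s: 9.28
ee_pos: [585.9, 189.9, 319.0]
ee_rot: [-180.0, -0.0, 83.0]
force: [-0.2, -0.7, 1.1]
gripper_width: 0.3
```

>>> jog_arm --series '[[[0, 0, -1.5], [0, 0, 0], 0], [[0, 0, -3], [0, 0, 0], 0], [[0, 0, -4.5], [0, 0, 0], 0], [[0, 0, -6], [0, 0, 0], 0], [[0, 0, -6], [0, 0, 0], 0]]'

```text
time_s: 9.7
ee_pos: [585.7, 189.9, 312.4]
ee_rot: [-179.9, -0.0, 83.0]
force: [-0.0, 0.3, 1.3]
gripper_width: 0.3
```

```bash
python3 - <<'E'
from h import *
f=imaging.grab_frame('scene');save('c10.png',cv2.resize(f['pixels'][220:350,380:530],None,fx=4,fy=4))
s=telemetry.state();print(s['ee_pos'],s['ee_rot'],s['force'],fix(s,83),s['gripper_width'],s['time_s'])
E
```

```text
[585.7220436  189.93336194 312.42038934] [-1.79926122e+02 -2.75567307e-03  8.29559341e+01] [-0.57311786 -1.25904665  0.69327108] [-0.00020537 -0.00127387  0.00076906] 0.6849590759218378 9.75
```

View pics/c10.png

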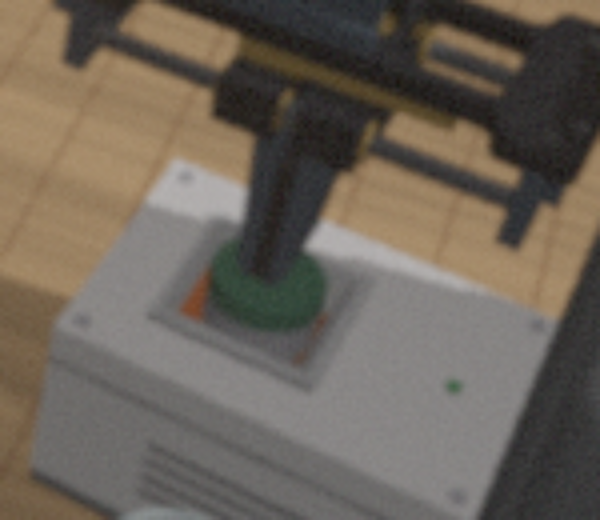

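Tin is level, going down between the opening doors with about 1 N. Continuing down.

>>> jog_arm --series '[[[0, 0, -2], [0, -0.001, 0], 0], [[0, 0, -4], [0, -0.001, 0], 0], [[0, 0, -6], [0, -0.001, 0], 0], [[0, 0, -8], [0, -0.001, 0], 0], [[0, 0, -8], [0, -0.001, 0], 0]]'

```text
time_s: 10.17
ee_pos: [585.5, 189.9, 303.6]
ee_rot: [-179.9, 0.0, 83.0]
force: [-0.0, 0.3, -0.5]
gripper_width: 0.2
```

>>> jog_arm --series '[[[0, 0, -2], [0, 0, 0], 0], [[0, 0, -4], [0, 0, 0], 0], [[0, 0, -6], [0, 0, 0], 0], [[0, 0, -8], [0, 0, 0], 0], [[0, 0, -8], [0, 0, 0], 0]]'

```text
time_s: 10.58
ee_pos: [585.7, 189.9, 295.7]
ee_rot: [-179.9, 0.0, 83.0]
force: [0.9, -1.4, 2.2]
gripper_width: 0.3
```

>>> jog_arm --series '[[[0, 0, -2], [0, 0, 0], 0], [[0, 0, -4], [0, 0, 0], 0], [[0, 0, -6], [0, 0, 0], 0], [[0, 0, -8], [0, 0, 0], 0], [[0, 0, -8], [0, 0, 0], 0]]'

```text
time_s: 11.0
ee_pos: [585.8, 189.9, 288.3]
ee_rot: [180.0, -0.0, 83.0]
force: [0.5, -0.7, 4.8]
gripper_width: 0.3
```

>>> jog_arm --series '[[[0, 0, -2], [0, 0, 0], 0], [[0, 0, -4], [0, 0, 0], 0], [[0, 0, -6], [0, 0, 0], 0], [[0, 0, -8], [0, 0, 0], 0], [[0, 0, -8], [0, 0, 0], 0]]'

```text
time_s: 11.42
ee_pos: [585.8, 189.8, 280.6]
ee_rot: [180.0, -0.0, 83.0]
force: [-1.2, -0.9, 5.1]
gripper_width: 0.8
```

>>> jog_arm --series '[[[0, 0, -1.5], [0, 0, 0], 0], [[0, 0, -3], [0, 0, 0], 0], [[0, 0, -4.5], [0, 0, 0], 0], [[0, 0, -6], [0, 0, 0], 0], [[0, 0, -6], [0, 0, 0], 0]]'

```text
time_s: 11.83
ee_pos: [585.8, 189.8, 275.1]
ee_rot: [179.9, -0.0, 83.0]
force: [-0.3, -0.7, 5.6]
gripper_width: 0.2
```

>>> jog_arm --series '[[[0, 0, -1], [0, 0, 0], 0], [[0, 0, -2], [0, 0, 0], 0], [[0, 0, -3.5], [0, 0, 0], 0], [[0, 0, -5], [0, 0, 0], 0], [[0, 0, -5], [0, 0, 0], 0]]'

```text
time_s: 12.25
ee_pos: [585.7, 189.8, 270.8]
ee_rot: [179.9, -0.0, 83.0]
force: [-0.3, -1.3, 6.1]
gripper_width: 0.5
```

>>> jog_arm --series '[[[0, 0, -1], [0, 0, 0], 0], [[0, 0, -2], [0, 0, 0], 0], [[0, 0, -2.5], [0, 0, 0], 0], [[0, 0, -3], [0, 0, 0], 0], [[0, 0, -3], [0, 0, 0], 0]]'

```text
time_s: 12.67
ee_pos: [585.7, 189.8, 268.7]
ee_rot: [179.9, -0.1, 83.0]
force: [-1.6, -0.3, 7.3]
gripper_width: 0.8
```

>>> jog_arm --series '[[[0, 0, -0.5], [0, 0, 0], 0], [[0, 0, -1], [0, 0, 0], 0], [[0, 0, -1.5], [0, 0, 0], 0], [[0, 0, -1.5], [0, 0, 0], 0], [[0, 0, -1.5], [0, 0, 0], 0]]'

```text
time_s: 13.08
ee_pos: [585.7, 189.8, 268.0]
ee_rot: [179.8, -0.1, 83.0]
force: [-1.5, 0.1, 6.3]
gripper_width: 0.7
```

>>> jog_arm --series '[[[0, 0, -0.8], [0, 0, 0], 0], [[0, 0, -1.2], [0, 0, 0], 0], [[0, 0, -1.8], [0, 0, 0], 0], [[0, 0, -1.8], [0, 0, 0], 0], [[0, 0, -1.8], [0, 0, 0], 0]]'

```text
time_s: 13.5
ee_pos: [585.7, 189.8, 267.1]
ee_rot: [179.8, -0.1, 82.9]
force: [-1.0, -0.4, 7.3]
gripper_width: 0.6
```

>>> jog_arm --series '[[[0, 0, -0.8], [0, 0, 0], 0], [[0, 0, -1.2], [0, 0, 0], 0], [[0, 0, -1.8], [0, 0, 0], 0], [[0, 0, -1.8], [0, 0, 0], 0], [[0, 0, -1.8], [0, 0, 0], 0]]'

```text
time_s: 13.92
ee_pos: [585.6, 189.8, 266.3]
ee_rot: [179.8, -0.1, 83.0]
force: [-1.3, -1.1, 7.3]
gripper_width: 0.8
```

>>> jog_arm --series '[[[0, 0, -0.8], [0, 0.001, 0], 0], [[0, 0, -1.4], [0, 0.002, 0], 0], [[0, 0, -2], [0, 0.003, 0], 0], [[0, 0, -2], [0, 0.003, 0], 0], [[0, 0, -2], [0, 0.003, 0], 0]]'

```text
time_s: 14.33
ee_pos: [585.7, 189.8, 265.3]
ee_rot: [179.9, -0.1, 83.0]
force: [-0.5, -1.4, 8.5]
gripper_width: 0.2
```

>>> jog_arm --series '[[[0, 0, -0.8], [0, 0, 0], 0], [[0, 0, -1.4], [0, 0, 0], 0], [[0, 0, -2], [0, 0, 0], 0], [[0, 0, -2], [0, 0, 0], 0], [[0, 0, -2], [0, 0, 0], 0]]'

```text
time_s: 14.75
ee_pos: [585.7, 189.8, 264.3]
ee_rot: [179.9, -0.1, 83.0]
force: [-0.7, -0.8, 8.4]
gripper_width: 0.8
```

>>> jog_arm --series '[[[0, 0, -0.8], [0, 0, 0], 0], [[0, 0, -1.4], [0, 0, 0], 0], [[0, 0, -2], [0, 0, 0], 0], [[0, 0, -2], [0, 0, 0], 0], [[0, 0, -2], [0, 0, 0], 0]]'

```text
time_s: 15.17
ee_pos: [585.7, 189.7, 263.3]
ee_rot: [179.8, -0.1, 82.9]
force: [-1.3, -0.4, 8.0]
gripper_width: 0.4
```

>>> jog_arm --series '[[[0, 0, -0.8], [0, 0, 0], 0], [[0, 0, -1.4], [0, 0, 0], 0], [[0, 0, -2], [0, 0, 0], 0], [[0, 0, -2], [0, 0, 0], 0], [[0, 0, -2], [0, 0, 0], 0]]'

```text
time_s: 15.58
ee_pos: [585.6, 189.7, 262.2]
ee_rot: [179.8, -0.1, 83.0]
force: [-1.3, -0.9, 7.8]
gripper_width: 0.3
```

>>> jog_arm --series '[[[0, 0, -0.8], [0, 0, 0], 0], [[0, 0, -1.4], [0, 0, 0], 0], [[0, 0, -1.9], [0, 0, 0], 0], [[0, 0, -1.9], [0, 0, 0], 0], [[0, 0, -1.9], [0, 0, 0], 0]]'

```text
time_s: 16.0
ee_pos: [585.7, 189.7, 261.1]
ee_rot: [179.7, -0.2, 83.0]
force: [0.9, -0.5, 6.4]
gripper_width: 0.5
```

>>> jog_arm --series '[[[0, 0, -0.8], [0, 0.001, 0], 0], [[0, 0, -1.4], [0, 0.002, 0], 0], [[0, 0, -1.9], [0, 0.002, 0], 0], [[0, 0, -1.9], [0, 0.002, 0], 0], [[0, 0, -1.9], [0, 0.002, 0], 0]]'

```text
time_s: 16.42
ee_pos: [585.7, 189.6, 259.8]
ee_rot: [179.8, -0.2, 83.0]
force: [-1.5, -0.5, 6.9]
gripper_width: 0.4
```

>>> jog_arm --series '[[[0, 0, 1], [0, 0, 0], 0], [[0, 0, 2], [0, 0, 0], 0], [[0, 0, 3], [0, 0.002, 0], 0], [[0, 0, 3], [0, 0.002, 0], 0], [[0, 0, 3], [0, 0.002, 0], 0]]'

```text
time_s: 16.83
ee_pos: [585.6, 189.6, 262.5]
ee_rot: [180.0, -0.1, 83.0]
force: [-0.7, 0.5, 0.1]
gripper_width: 0.4
```

>>> jog_arm --series '[[[0, 0, 2], [0, 0, 0], 0], [[0, 0, 4], [0, 0, 0], 0], [[0, 0, 6], [0, 0, 0], 0], [[0, 0, 6], [0, 0, 0], 0], [[0, 0, 6], [0, 0, 0], 0]]'

```text
time_s: 17.25
ee_pos: [585.6, 189.7, 268.8]
ee_rot: [180.0, -0.1, 82.9]
force: [0.6, -1.1, 0.7]
gripper_width: 0.7
```

```bash
python3 - <<'E'
from h import *
for i in range(2):
    f=imaging.grab_frame('scene');s=telemetry.state();print(s['ee_pos'],s['force'],s['time_s'])
save('c11.png',cv2.resize(f['pixels'][220:350,380:530],None,fx=4,fy=4))
E
```

```text
[585.64075125 189.62883683 268.75434881] [0.11042252 0.52972467 0.59716254] 17.3
[585.65346143 189.64298768 268.68364677] [-0.98368562 -0.15750627  0.7871652 ] 17.35
```

View pics/c11.png

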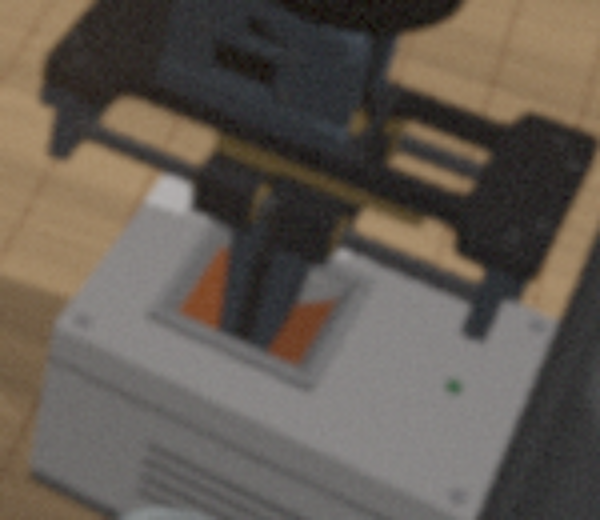

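>>> jog_arm --series '[[[0, 0, 6], [0, 0, 0], 0], [[0, 0, 12], [0, 0, 0], 0], [[0, 0, 18], [0, 0, 0], 0], [[0, 0, 24], [0, 0, 0], 0], [[0, 0, 30], [0, 0, 0], 0]]'

```text
time_s: 17.77
ee_pos: [585.7, 189.7, 299.6]
ee_rot: [179.9, -0.2, 82.9]
force: [0.1, 0.3, 0.4]
gripper_width: 0.5
```

>>> jog_arm --series '[[[0, 0, 8], [0, 0, 0], 0], [[0, 0, 18], [0, 0, 0], 0], [[0, 0, 35], [0, 0, 0], 0], [[0, 0, 55], [0, 0, 0], 0], [[0, 0, 75], [0, 0, 0], 0]]'

```text
time_s: 18.18
ee_pos: [585.6, 189.6, 376.1]
ee_rot: [179.9, -0.2, 82.9]
force: [0.2, -0.3, 0.0]
gripper_width: 0.4
```

>>> jog_arm --series '[[[20, -20, 10], [0, 0, 0], 0], [[40, -40, 10], [0, 0, 0], 0], [[55, -55, 10], [0, 0, 0], 0], [[55, -55, 10], [0, 0, 0], 0], [[55, -55, 10], [0, 0, 0], 0]]'

```text
time_s: 18.6
ee_pos: [640.9, 133.9, 386.4]
ee_rot: [179.9, -0.2, 82.8]
force: [-0.6, 0.4, -0.2]
gripper_width: 0.4
```

```bash
python3 - <<'E'
from h import *
f=imaging.grab_frame('scene');save('c12.png',f['pixels'])
f=imaging.grab_frame('wrist');save('w12.png',f['pixels'])
f=imaging.grab_frame('side');save('s12.png',f['pixels'])
s=telemetry.state();print(s['ee_pos'],s['force'],s['time_s'])
E
```

```text
[639.90618185 135.24910208 386.24413102] [ 0.26817315  0.40791511 -0.00390211] 18.75
```

View pics/c12.png

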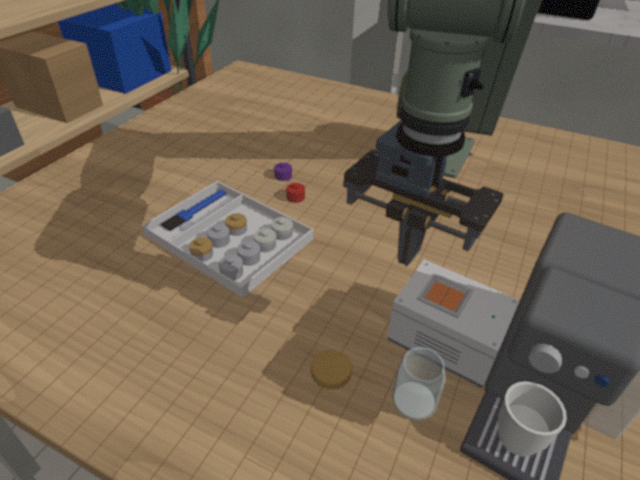

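View pics/w12.png

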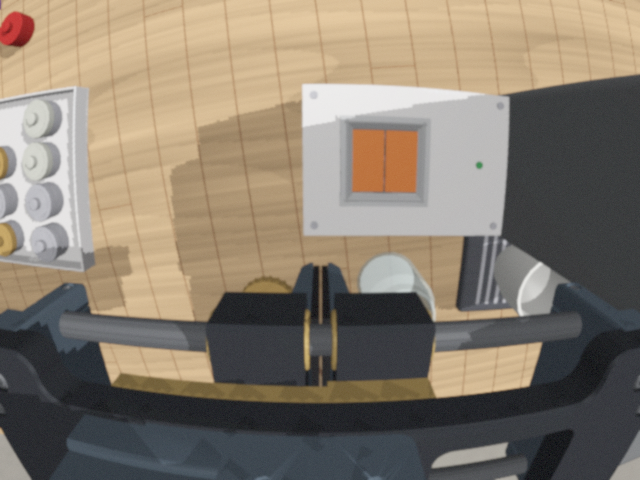

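View pics/s12.png

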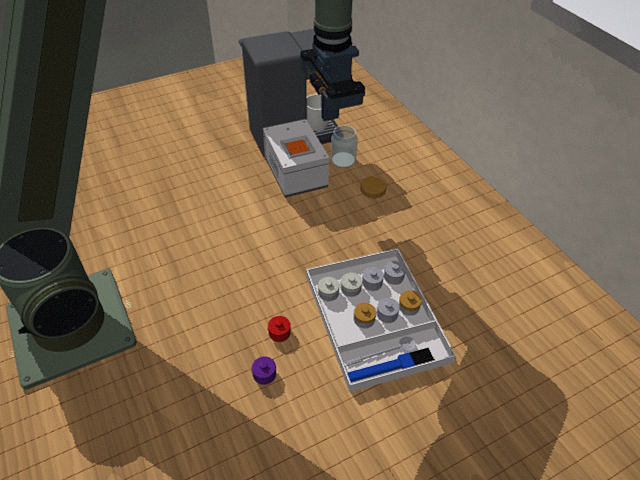

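```bash
python3 -c "
from workcell import env
print(env.job_done())"
```

```text
the job is handed in; nothing more can be done
None
```

The green-lidded tin is loaded and latched in the brewer's tin well. I handed the job in at about 18.8 s of the 48 s allowed; no verdict was reported.

I took the tin from the organiser and set it down on the spring doors. I then pressed its knob down with the shut fingers in steps of about 1 mm. The force rose to about 8.5 N at most in the end-of-step readings. It then fell to about 6.5 N at a tool height of about 261 mm, which I took as the snap.

**Latch:** when I drew the fingers back about 9 mm, the force stayed at 0.1 to 0.8 N instead of the lifter's 6 N, so the tin had stayed down. I could not see the tin itself under the shut doors, so the latch is inferred from force and from the doors closing.

**Last pictures:** both orange doors look shut and level. The jar, cap, spoon, brush, the other tins and the red and purple look-alikes look unmoved. The arm was clear of everything.

**One oddity:** when I lowered the gripper around the tin in the organiser, it stopped about 4 mm higher than I had set. It also read about 6 N upward while gripping. I never found the cause. The grip held and the neighbouring tins did not move.

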